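# Slide the food tub into its corner of the collection ledge

## Robot

A 7-joint arm with a two-finger parallel gripper is mounted at the origin on a cart in front of the work surface, level with it; the furniture and walls round the work are solid. World frame = base frame: x ahead of the robot, y to its left, z up, the work surface at z = 0. Lengths are in m, angles in degrees, forces in N, time in s.
With the tool pointing down it reaches from about 0.4 to 0.875 m from the base axis. Payload 6.5 kg.
Tool frame: the origin (TCP) lies at the very end of the fingers, on their centre line; the grasp point (between the pads) lies 19 mm behind it; z points along the fingers, y is the direction in which the jaws open and shut (so a half turn about z gives the same grasp; the last joint's range is limited). The gripper opens to 85 mm and grips with 20 to 120 N. Pads are 22 mm wide; open, the fingers measure 114 mm over their backs; the gripper's body (76 mm by 85 mm) begins 54 mm behind the grasp point. The pads swing forward as they close: fully open they stand 13 mm farther back than shut.
Start: joints at [63.587, 30.733, -0.252, 88.115, 0.149, 61.152, -4.079], TCP at [0.25, -0.6, 0.231] pointing down, gripper open.
Joint ranges: [-154.64, 154.64], [-21.42, 123.67], [-72.66, 72.17], [13.99, 137.28], [-74.86, 254.86], [10.95, 109.41], [-158.01, 158.01]. Speed limits (degrees/s): [136.94, 136.94, 180, 180, 180, 180, 180].

## Interface

Orientations are given as [roll, pitch, yaw] about the fixed x, y, z axes, in that order (R = Rz(yaw) Ry(pitch) Rx(roll)).
In Python, from station import arm gives the robot as it stands.
- The arm moves only by the tool servo_tool, never from a script. Its argument "motion" is a list of rows, each a list of 3 entries, a list of its own where there are three numbers: the shift along the tool's x, y, z in m, then the turn, a rotation vector about the tool's x, y, z in degrees, then the gripper's target within -1 to 1 (fully open at 1, half-way at 0, shut at -1). In form: [[[dx, dy, dz], [ax, ay, az], hand], ...]. A call has 1 to 20 rows; each row is the pose to reach, as a shift and turn from the pose commanded when the call began, along the tool's axes at that moment; what a row does not reach only later rows make up. A row lasts 1/10 s, in which the tool goes at most 50 mm and 8.59 degrees, less where a joint would pass 70% of its speed; a pose out of reach is approached as far as the arm can. A call with a gripper value outside its range is refused whole. The fingers move at their own pace and stop on an object; "grip_force" is the grip in N (left out, the last holds). Time passes only in rows, so rows that repeat a pose let the fingers close. It gives the time, the measured TCP pose, the force and the opening at its end, in the units of the state.
- arm.sense(): the state, without advancing time (a new reading comes with each control period).
- arm.capture(name): name is "side" or "top"; returns a dict with "img" (420x560x3 uint8, red, green, blue), "fx", "fy", "cx", "cy" (pixels), "cam_to_world" (4x4, takes a point from camera to world coordinates). Camera axes: x right, y up, looking along -z (the intrinsics and any distortion apply to the point x, -y, -z); pixel columns grow to the right and rows downward; lengths in m; the calibration is good to about 2 mm. A picture is of the moment at which its call begins. There is no depth.
- arm.job_done(): hands the job in, once; it reports no verdict.
The state is a dict: "time_s": time; "joint_positions": joint angles; "qd": joint speeds; "effort": joint torques, N m; "tcp_pos": TCP position; "tool_rot": TCP orientation; "force": force on the tool from outside, world axes, zero at the start; "moment": the same for the moment, N m; "width": finger opening in m.
Only numpy, scipy, OpenCV 4.12 (cv2) and the standard library are available. Lean on these libraries where they do the work, as an engineer would, in place of code of your own. Each camera call takes 0.05 s, during which the arm holds its last target. There are 200 camera calls.

## Task

Push the clear tub of food along the counter, without gripping or lifting it, into the corner on its own side of the oak collection ledge, so that it sits square and snug against both the back rail and the side of the middle divider, then leave it standing there. Push steadily on the outside of the tub only, keeping the fingers out of the open top, and do not disturb the purple cup, the honey jar or the black order pad.

Things in the scene. Friction and masses are not known exactly. Their poses are not given: they have to be found in the camera images.
- ledge: Oak ledge fixed to the counter, T-shaped from above, 36 mm high, yawed a few degrees. Origin: at counter height, middle of the back rail's front face; x away from the robot, y left along the rail, z up. Rail: y -280 to +280 mm, x 0 to +18 mm. Divider, towards the robot: y -30 to +30 mm, x 0 to -100 mm. The corners beside it are open to front and sides. A glass case begins close behind the rail.
- tub: Clear square tub of food, open top, rounded corners: 101 x 101 mm, 51 mm high, 0.13 to 0.26 kg. Its rim part (z 28 to 51 mm) is the widest, 50 mm from the centre on each side; below it the sides are 5 mm further in. Origin: centre of its underside; x, y square to its sides, z up. It starts left or right of the divider, in front of the rail and clear of it, turned a little.
- cup: Bystander, to be left where it stands. Purple espresso cup, 65 x 94 mm with its handle (handle to its -y) and 52 mm high, on the other side of the divider from the tub. Origin: centre of its underside's bounding rectangle.
- honey_jar: Bystander, to be left where it stands. Honey jar with grey lid, 66 x 72 mm, 102 mm high, left of the ledge. Origin: centre of its underside.
- order_pad: Bystander, to be left where it stands. Black order pad lying flat, 150 x 105 x 16 mm, right of the ledge. Origin: centre of its underside.

How it is judged (in metres and radians):
At the end, for the whole second after the job is handed in: The tub stands flat and at rest in the ledge corner on the side away from the cup: centre 45 to 57 mm in front of the rail face and 75 to 87 mm to the side of the ledge middle (touching: 50 and 80), sides square to the ledge within 0.12 rad; cup, jar and pad within 15 mm of their starts (x of tub in the frame of ledge between -0.057 and -0.045 m and ((y of tub in the frame of ledge between 0.075 and 0.087 m and y of cup in the frame of ledge below 0 m) or (y of tub in the frame of ledge between -0.087 and -0.075 m and y of cup in the frame of ledge above 0 m)) and (angle between the x axis of tub and the x axis of ledge, either way round below 0.12 rad or angle between the x axis of tub and the y axis of ledge, either way round below 0.12 rad) and angle between tub's own z axis and vertical below 0.05 rad and height (world z) of tub below 0.004 m and linear speed of tub below 0.02 m/s and distance of each of cup, honey_jar, order_pad from where it was at the start of the episode below 0.015 m).
It fails at once if the tub was lifted off the counter (height (world z) of tub above 0.012 m).
It fails at once if the tub was tipped (angle between tub's own z axis and vertical above 0.25 rad).
It fails at once if the tub was knocked or flicked along (faster than 0.6 m/s) (linear speed of tub above 0.6 m/s).
It fails at once if the fingers reached into the open top of the tub or gripped its wall (x of the grasp point in the frame of tub between -0.048 and 0.048 m and y of the grasp point in the frame of tub between -0.048 and 0.048 m and z of the grasp point in the frame of tub below 0.065 m and contact force between the fingers and tub above 0.3 N).
It fails at once if the cup, the honey jar or the order pad was disturbed (distance of any of cup, honey_jar, order_pad from where it was at the start of the episode above 0.02 m).
It also fails if it takes over 51 s, if anything falls off the work surface, if the arm or the gripper's body presses on something with over 40 N, if the wrist force passes 120 N, or if a joint passes its speed limit or range.

## Working session

There is one attempt and no reset: what is moved stays moved. The work goes in short steps, Python scripts to look and compute and a tool call to move; the robot and the scene stay as the last step left them, time stands still between calls to the robot, and variables do not carry over. Pictures are saved under pics/ and viewed, about 8 in all and at most 12, crops included, and the job is handed in when it is done.

Besides the shell and the picture viewer there is one more tool, called after "Request:" by a JSON object that holds its "op" and its "data". servo_tool: Moves the arm, as the interface text tells. Its arguments: {"type":"object","properties":{"motion":{"type":"array"},"grip_force":{"type":"number"}},"required":["motion"]}

```bash
mkdir -p pics; cat > h.py <<'E'
import numpy as np, cv2
from station import arm
def snap(n,name):
    c=arm.capture(n); cv2.imwrite(f'pics/{name}.png',cv2.cvtColor(c['img'],cv2.COLOR_RGB2BGR)); return c
def ray(c,u,v,z):
    T=np.array(c['cam_to_world']); d=T[:3,:3]@np.array([(u-c['cx'])/c['fx'],-(v-c['cy'])/c['fy'],-1]); o=T[:3,3]
    return o+d*(z-o[2])/d[2]
def proj(c,p):
    T=np.array(c['cam_to_world']); q=T[:3,:3].T@(np.array(p)-T[:3,3]); return c['cx']+c['fx']*q[0]/-q[2], c['cy']-c['fy']*q[1]/-q[2]
E
python3 - <<'E'
from h import *
for n in('top','side'):
    c=snap(n,n+'0'); print(n,{k:v for k,v in c.items() if k!='img'})
print(arm.sense())
E
```

```text
top {'fx': 445.9719824391939, 'fy': 445.9719824391939, 'cx': 275.17539457891735, 'cy': 205.322971533924, 'cam_to_world': array([[-0.01494834,  0.99807525, -0.06018587,  0.38726473],
       [-0.99983609, -0.0155354 , -0.00929802,  0.02800611],
       [-0.01021514,  0.06003702,  0.99814388,  1.60227072],
       [ 0.        ,  0.        ,  0.        ,  1.        ]])}
side {'fx': 503.67357605441936, 'fy': 503.67357605441936, 'cx': 287.9618586515555, 'cy': 214.5951746373596, 'cam_to_world': array([[-0.90106059,  0.19720178, -0.38626579, -0.25205197],
       [-0.43347932, -0.38154456,  0.81640641,  1.61365304],
       [ 0.01361918,  0.90306988,  0.42927767,  0.86849494],
       [ 0.        ,  0.        ,  0.        ,  1.        ]])}
{'time_s': 0.1, 'joint_positions': array([63.58763212, 30.77209432, -0.25432284, 88.16406649,  0.1497524 ,
       61.15166966, -4.08192379]), 'qd': array([ 0.02021925, -0.17317657, -0.01573096, -0.25548192,  0.01782347,
        0.07240226,  0.04187578]), 'effort': array([ 2.48329270e-03, -5.84566069e+01,  1.05167493e+00, -2.59772640e+01,
        1.25657284e-02,  4.57944188e-03,  2.99899830e-05]), 'tcp_pos': array([ 0.24976539, -0.59949568,  0.23051931]), 'tool_rot': array([-1.79912788e+02,  7.16627556e-03,  2.26214205e+01]), 'force': array([-0.19467522,  0.44676381, -0.01206604]), 'moment': array([-0.03153406,  0.05621713, -0.0478273 ]), 'width': 0.08558970719592869}
```

View pics/top0.png

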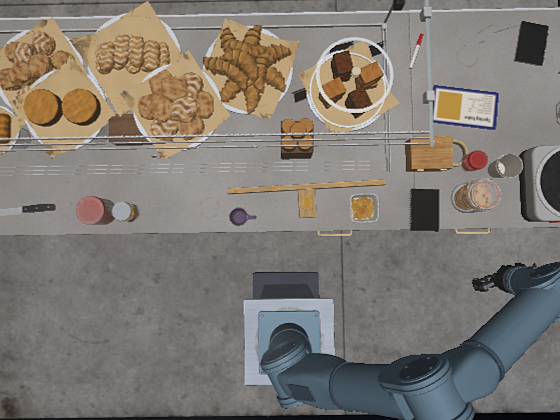

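View pics/side0.png

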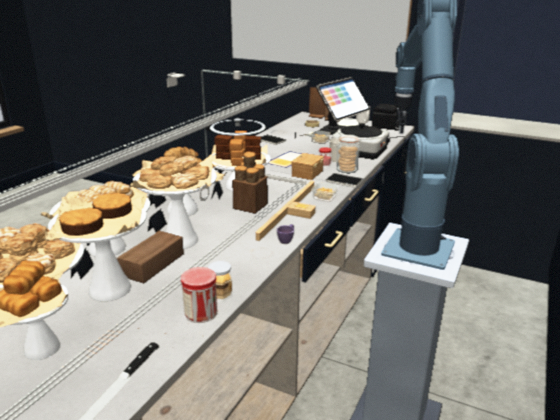

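The top view shows the tub at about (363,208), right of the divider (307,203), with the rail running from (228,190) to (385,182). The cup is at (238,215), the jar at (122,211) and the pad at (424,210). Next I'll measure the edges on an enlarged crop.

```bash
python3 - <<'E'
from h import *
c=snap('top','top1'); im=c['img']
u0,v0=215,165; crop=im[v0:v0+75,u0:u0+180]
cv2.imwrite('pics/crop.png',cv2.cvtColor(cv2.resize(crop,None,fx=4.4,fy=4.4,interpolation=cv2.INTER_CUBIC),cv2.COLOR_RGB2BGR))
hsv=cv2.cvtColor(im,cv2.COLOR_RGB2HSV)
m=cv2.inRange(hsv,(10,80,100),(28,255,255)); m[:170]=0;m[240:]=0;m[:,:220]=0;m[:,395:]=0
n,l,s,ce=cv2.connectedComponentsWithStats(m)
for i in range(1,n):
    if s[i,4]>30:
        print(s[i],ce[i]); pts=np.argwhere(l==i)[:,::-1].astype(np.float32); print(cv2.minAreaRect(pts))
for p in [(237,215),(122,211),(424,210)]: print(p,ray(c,*p,0.03))
E
```

```text
[ 227  180  158   38 1233] [306.15085158 192.43065693]
((306.3874816894531, 200.23472595214844), (33.07984924316406, 157.3158721923828), 86.66614532470703)
[351 196  24  24 424] [362.26650943 207.63915094]
((362.7172546386719, 207.38937377929688), (22.633935928344727, 23.267684936523438), 84.80557250976562)
[318 231  34   5  61] [335.08196721 234.04918033]
((334.5, 233.0), (4.0, 33.0), 90.0)
(237, 215) [0.44994394 0.17793419 0.03      ]
(122, 211) [0.47037213 0.58543056 0.03      ]
(424, 210) [ 0.45743988 -0.48060272  0.03      ]
```

View pics/crop.png

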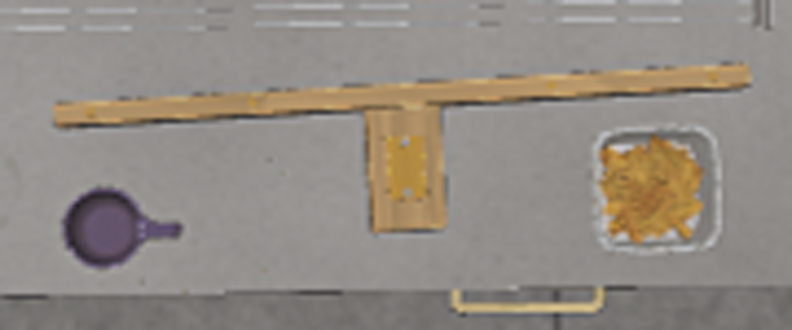

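The crop shows the rail front edge running from (55,126) to (750,87). The divider spans 366–445 and ends at row 230. The tub's outer rim spans columns 594–721 and rows 124–253, only slightly turned. Next step is fitting the ledge lines and the tub rim.

```bash
cat >> h.py <<'E'
def ledge(c):
    hsv=cv2.cvtColor(c['img'],cv2.COLOR_RGB2HSV)
    m=cv2.inRange(hsv,(8,70,90),(28,255,255)); m[:170]=0;m[222:]=0;m[:,:220]=0;m[:,395:]=0
    n,l,s,_=cv2.connectedComponentsWithStats(m); i=1+np.argmax([ (x[2]) for x in s[1:]]); m=l==i
    P=[];D=[];mid=[]
    for u in range(232,382):
        v=np.flatnonzero(m[:,u])
        if len(v) and len(v)<9: P.append(ray(c,u,v.max()+.5,.036)); mid.append(ray(c,u,v.min()-.5,.036))
    def fit(P):
        vx,vy,x,y=cv2.fitLine(np.array(P)[:,:2].astype(np.float32),cv2.DIST_HUBER,0,.01,.01).ravel(); return np.array([vx,vy]),np.array([x,y])
    d,p=fit(P); d=d if d[1]>0 else -d; d2,p2=fit(mid)
    L=[];R=[]
    for v in range(194,214):
        u=np.flatnonzero(m[v,294:324])+294
        if len(u): L.append(ray(c,u.min()-.5,v,.036)); R.append(ray(c,u.max()+.5,v,.036))
    xax=np.array([d[1],-d[0]])
    yl=np.median([q[:2]@d for q in L]);yr=np.median([q[:2]@d for q in R])
    print('yaw',np.degrees(np.arctan2(xax[1],xax[0])),'rail thick',(p2-p)@xax,'div width',yl-yr, 'div yaw',[np.degrees(np.arctan2(*(f[0]*np.sign(f[0][0]))[::-1])) for f in (fit(L),fit(R))])
    o=p+d*((yl+yr)/2-p@d); return o,xax,d
E
python3 - <<'E'
from h import *
c=arm.capture('top'); o,x,y=ledge(c); print('ledge',o)
# tub: view of rim as bright pixels
k=np.array([[594,190],[721,188],[655,124],[655,253]])/4.4+[215,165]-.4
for q in k:
    w=ray(c,*q,.051); print(w,(w[:2]-o)@x,(w[:2]-o)@y)
cr=c['img'][185:228,342:386]
cv2.imwrite('pics/tub.png',cv2.cvtColor(cv2.resize(cr,None,fx=13,fy=13,interpolation=cv2.INTER_NEAREST),cv2.COLOR_RGB2BGR))
E
```

```text
yaw 2.3943202 rail thick 0.018072475 div width 0.06019605249471679 div yaw [np.float32(3.0482054), np.float32(2.5482817)]
ledge [ 0.53881874 -0.06562888]
[ 0.46820856 -0.21622981  0.051     ] -0.07684013688433772 -0.1475195924183993
[ 0.46823722 -0.31641268  0.051     ] -0.0809968015512969 -0.24761619623746667
[ 0.51977958 -0.26574681  0.051     ] -0.027382791956419045 -0.19914782724707372
[ 0.41771984 -0.26300975  0.051     ] -0.12923909019317667 -0.19214944175233334
```

View pics/tub.png

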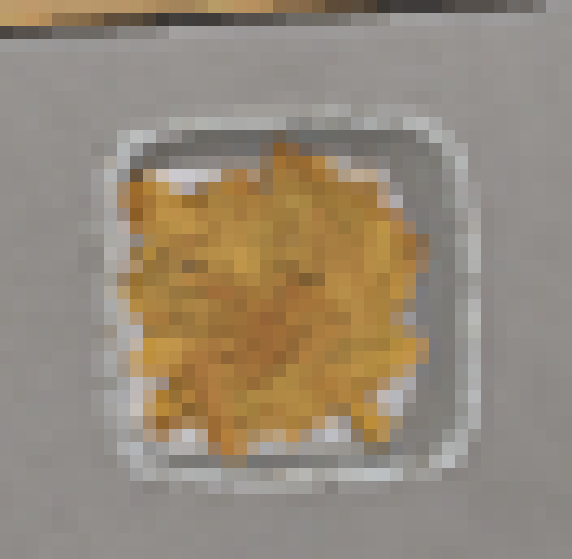

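```bash
cat >> h.py <<'E'
from scipy.spatial.transform import Rotation as Rn
O=np.array([.5388,-.0656]); A=np.radians(2.5); X=np.array([np.cos(A),np.sin(A)]); Y=np.array([-np.sin(A),np.cos(A)])
def go(lx,ly,z,yaw):
    "tool-frame shift/turn to ledge-frame point with tool down, yaw in ledge frame"
    s=arm.sense(); R=Rn.from_euler('xyz',s['tool_rot'],degrees=True)
    w=np.r_[O+lx*X+ly*Y,z]; T=Rn.from_euler('xyz',[180,0,yaw+np.degrees(A)],degrees=True)
    print('t',s['time_s'],'world',w,'shift',np.round(R.inv().apply(w-s['tcp_pos']),4),'turn',np.round((R.inv()*T).as_rotvec(degrees=True),2))
def where():
    s=arm.sense(); d=s['tcp_pos'][:2]-O; print('ledge',d@X,d@Y,s['tcp_pos'][2],'rot',s['tool_rot'],'F',s['force'],s['width'],s['time_s'])
E
python3 -c "
from h import *
go(-.165,-.198,.15,0); go(-.165,-.198,.02,0)"
```

```text
t 0.2 world [ 0.38259368 -0.27060875  0.15      ] shift [ 0.2491 -0.2526  0.081 ] turn [-6.000e-02  2.000e-02  2.012e+01]
t 0.2 world [ 0.38259368 -0.27060875  0.02      ] shift [ 0.2491 -0.2524  0.211 ] turn [-6.000e-02  2.000e-02  2.012e+01]
```

Request:
{"op": "servo_tool", "data": {"motion": [[[0.03, -0.03, 0.01], [0, 0, 3], 0], [[0.06, -0.06, 0.02], [0, 0, 6], 0], [[0.09, -0.09, 0.03], [0, 0, 9], 0], [[0.12, -0.12, 0.04], [0, 0, 12], 0], [[0.15, -0.15, 0.05], [0, 0, 14], 0], [[0.18, -0.18, 0.06], [0, 0, 16], 0], [[0.21, -0.21, 0.07], [0, 0, 18], 0], [[0.23, -0.235, 0.08], [0, 0, 20], 0], [[0.245, -0.25, 0.081], [0, 0, 20.1], 0], [[0.249, -0.2525, 0.081], [0, 0, 20.1], 0], [[0.249, -0.2525, 0.081], [0, 0, 20.1], 0], [[0.249, -0.2525, 0.081], [0, 0, 20.1], 0], [[0.249, -0.2525, 0.081], [0, 0, 20.1], 0]]}}

```text
time_s: 1.5
tcp_pos: [0.3823, -0.2727, 0.1505]
tool_rot: [180.0, -0.0, 2.4]
force: [1.0, -0.1, 0.5]
width: 0.0428
```

```bash
python3 -c "
from h import *
where(); go(-.165,-.198,.02,0);c=snap('side','s2')
im=c['img'][60:260,220:460]; cv2.imwrite('pics/s2c.png',cv2.cvtColor(cv2.resize(im,None,fx=3,fy=3),cv2.COLOR_RGB2BGR))"
```

```text
ledge -0.16540366415917257 -0.20004152907362563 0.15047341393788416 rot [ 1.79954742e+02 -1.11047852e-02  2.38712289e+00] F [ 1.03310379 -0.05069041  0.46088851] 0.04281464326039915 1.5
t 1.5 world [ 0.38259368 -0.27060875  0.02      ] shift [ 0.0004 -0.0021  0.1305] turn [ 0.05 -0.01 -0.11]
```

View pics/s2c.png

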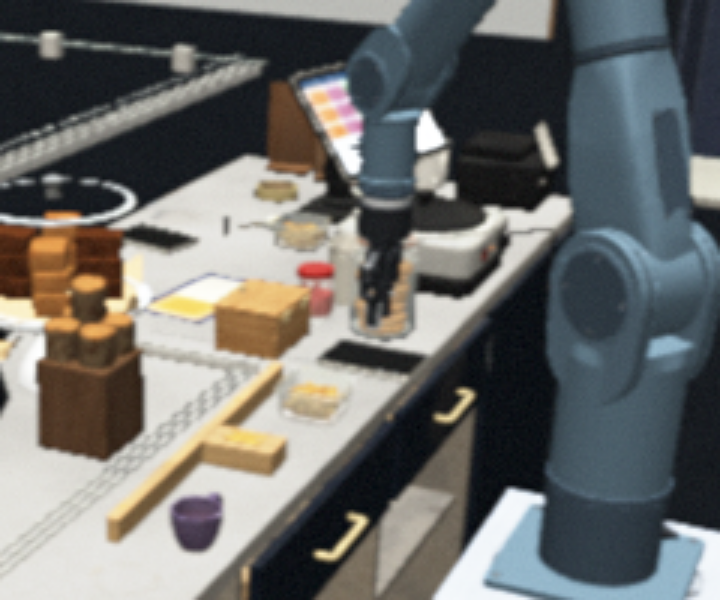

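The gripper hangs upright in front of the tub with the way clear. The tub is at (315,395) in this crop. I'll lower and push towards the rail.

Request:
{"op": "servo_tool", "data": {"motion": [[[0, -0.002, 0.03], [0, 0, 0], 0], [[0, -0.002, 0.06], [0, 0, 0], 0], [[0, -0.002, 0.09], [0, 0, 0], 0], [[0, -0.002, 0.115], [0, 0, 0], 0], [[0, -0.002, 0.128], [0, 0, 0], 0], [[0, -0.002, 0.13], [0, 0, 0], 0], [[0.004, -0.002, 0.13], [0, 0, 0], 0], [[0.008, -0.002, 0.13], [0, 0, 0], 0], [[0.012, -0.002, 0.13], [0, 0, 0], 0], [[0.016, -0.002, 0.13], [0, 0, 0], 0], [[0.02, -0.002, 0.13], [0, 0, 0], 0], [[0.023, -0.002, 0.13], [0, 0, 0], 0], [[0.026, -0.002, 0.13], [0, 0, 0], 0], [[0.029, -0.002, 0.13], [0, 0, 0], 0], [[0.032, -0.002, 0.13], [0, 0, 0], 0], [[0.035, -0.002, 0.13], [0, 0, 0], 0], [[0.038, -0.002, 0.13], [0, 0, 0], 0], [[0.041, -0.002, 0.13], [0, 0, 0], 0], [[0.044, -0.002, 0.13], [0, 0, 0], 0], [[0.047, -0.002, 0.13], [0, 0, 0], 0]]}}

```text
time_s: 3.55
tcp_pos: [0.4299, -0.267, 0.0203]
tool_rot: [-180.0, 0.0, 2.5]
force: [-1.9, -0.2, -0.4]
width: 0.0428
```

```bash
python3 -c "
from h import *
where(); go(-.111,-.198,.02,0)"
```

```text
ledge -0.11762985750382746 -0.19649356206313187 0.020255475020875675 rot [-1.79998813e+02  5.52335650e-04  2.52428559e+00] F [-1.85037469 -0.17768251 -0.38100244] 0.042843305051964806 3.55
t 3.55 world [ 0.43654229 -0.2682533   0.02      ] shift [0.0066 0.0015 0.0003] turn [-0.    0.    0.02]
```

Now slow steps until the force rises at the rail.

Request:
{"op": "servo_tool", "data": {"motion": [[[0.002, 0, 0], [0, 0, 0], 0], [[0.004, 0, 0], [0, 0, 0], 0], [[0.006, 0, 0], [0, 0, 0], 0], [[0.007, 0, 0], [0, 0, 0], 0]]}}

```text
time_s: 3.95
tcp_pos: [0.4368, -0.2667, 0.0203]
tool_rot: [180.0, -0.0, 2.5]
force: [-2.1, 0.0, -0.7]
width: 0.0428
```

Request:
{"op": "servo_tool", "data": {"motion": [[[0.001, 0, 0], [0, 0, 0], 0], [[0.002, 0, 0], [0, 0, 0], 0]]}}

```text
time_s: 4.15
tcp_pos: [0.4385, -0.2667, 0.0203]
tool_rot: [-180.0, 0.0, 2.5]
force: [-1.8, 0.2, 0.0]
width: 0.0424
```

Request:
{"op": "servo_tool", "data": {"motion": [[[0.001, 0, 0], [0, 0, 0], 0], [[0.001, 0, 0], [0, 0, 0], 0]]}}

```text
time_s: 4.35
tcp_pos: [0.4387, -0.2666, 0.0201]
tool_rot: [-180.0, 0.1, 2.5]
force: [-3.4, 0.1, 2.3]
width: 0.043
```

Request:
{"op": "servo_tool", "data": {"motion": [[[0.001, 0, 0], [0, 0, 0], 0], [[0.001, 0, 0], [0, 0, 0], 0]]}}

```text
time_s: 4.55
tcp_pos: [0.4389, -0.2666, 0.02]
tool_rot: [-180.0, 0.2, 2.5]
force: [-6.4, 0.1, 3.8]
width: 0.0428
```

```bash
python3 -c "
from h import *
where();c=snap('top','t3')
im=c['img'][160:240,215:400]; cv2.imwrite('pics/t3c.png',cv2.cvtColor(cv2.resize(im,None,fx=4.3,fy=4.3,interpolation=cv2.INTER_CUBIC),cv2.COLOR_RGB2BGR))"
```

```text
ledge -0.10860359630040661 -0.19643824714060013 0.020049050754133893 rot [-1.79957515e+02  1.69437371e-01  2.48302399e+00] F [-6.36204328  0.12703793  3.76004029] 0.04279292075982948 4.55
```

View pics/t3c.png

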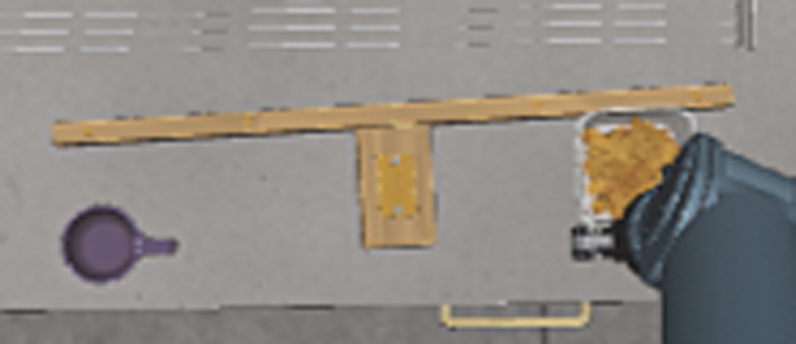

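The tub's rim now lies flush on the rail front (crop columns 580–692, row ~118), and the force rise confirms the contact. I'll back off, lift and see where to go next.

Request:
{"op": "servo_tool", "data": {"motion": [[[-0.004, 0, 0], [0, 0, 0], 0], [[-0.015, 0, 0], [0, 0, 0], 0], [[-0.03, 0, 0], [0, 0, 0], 0], [[-0.03, 0, -0.03], [0, 0, 0], 0], [[-0.03, 0, -0.07], [0, 0, 0], 0], [[-0.03, 0, -0.1], [0, 0, 0], 0], [[-0.03, 0, -0.12], [0, 0, 0], 0], [[-0.03, 0, -0.13], [0, 0, 0], 0], [[-0.03, 0, -0.13], [0, 0, 0], 0]]}}

```text
time_s: 5.5
tcp_pos: [0.4113, -0.2684, 0.1513]
tool_rot: [179.9, -0.1, 2.5]
force: [-0.1, 0.8, -1.3]
width: 0.0429
```

```bash
python3 -c "
from h import *
where();print(arm.sense()['joint_positions']);go(-.055,-.29,.15,90)"
```

```text
ledge -0.13624935765951868 -0.19699705666067274 0.15125010175877018 rot [ 1.79916028e+02 -1.44241135e-01  2.52590766e+00] F [-0.11922638  0.82044997 -1.27370329] 0.04294223033783463 5.5
[ 29.2868134   21.88887375  -1.71843572 115.75401745   0.9535289
  42.20305792 -60.48651032]
t 5.5 world [ 0.49650197 -0.35772305  0.15      ] shift [0.0812 0.093  0.0016] turn [ 1.800e-01 -5.000e-02 -8.997e+01]
```

Request:
{"op": "servo_tool", "data": {"motion": [[[0.005, 0.015, 0], [0, 0, -8], 0], [[0.01, 0.03, 0], [0, 0, -16], 0], [[0.02, 0.045, 0], [0, 0, -24], 0], [[0.03, 0.06, 0], [0, 0, -32], 0], [[0.04, 0.07, 0], [0, 0, -40], 0], [[0.05, 0.08, 0], [0, 0, -48], 0], [[0.06, 0.085, 0], [0, 0, -56], 0], [[0.07, 0.09, 0], [0, 0, -64], 0], [[0.08, 0.093, 0], [0, 0, -72], 0], [[0.081, 0.093, 0], [0, 0, -80], 0], [[0.081, 0.093, 0], [0, 0, -86], 0], [[0.081, 0.093, 0], [0, 0, -90], 0], [[0.081, 0.093, 0], [0, 0, -90], 0], [[0.081, 0.093, 0], [0, 0, -90], 0]]}}

```text
time_s: 6.9
tcp_pos: [0.4951, -0.3568, 0.149]
tool_rot: [-179.9, -0.1, 92.4]
force: [0.2, 0.9, -0.3]
width: 0.0426
```

```bash
python3 -c "
from h import *
where();go(-.055,-.29,.02,90);go(-.055,-.1386,.02,90)"
```

```text
ledge -0.056356956942436365 -0.28902789197853374 0.14897706390845414 rot [-1.79937322e+02 -8.57328566e-02  9.24153906e+01] F [ 0.15516792  0.91248691 -0.25164873] 0.04257136921884881 6.9
t 6.9 world [ 0.49650197 -0.35772305  0.02      ] shift [-0.0012  0.0015  0.129 ] turn [-0.06 -0.09 -0.08]
t 6.9 world [ 0.48989799 -0.20646715  0.02      ] shift [0.1502 0.0013 0.1292] turn [-0.06 -0.09 -0.08]
```

Request:
{"op": "servo_tool", "data": {"motion": [[[0, 0, 0.03], [0, 0, 0], 0], [[0, 0, 0.06], [0, 0, 0], 0], [[0, 0, 0.09], [0, 0, 0], 0], [[0, 0, 0.115], [0, 0, 0], 0], [[0, 0, 0.127], [0, 0, 0], 0], [[0, 0, 0.129], [0, 0, 0], 0], [[0.005, 0, 0.129], [0, 0, 0], 0], [[0.01, 0, 0.129], [0, 0, 0], 0], [[0.015, 0, 0.129], [0, 0, 0], 0], [[0.02, 0, 0.129], [0, 0, 0], 0], [[0.025, 0, 0.129], [0, 0, 0], 0], [[0.029, 0, 0.129], [0, 0, 0], 0], [[0.033, 0, 0.129], [0, 0, 0], 0], [[0.037, 0, 0.129], [0, 0, 0], 0], [[0.041, 0, 0.129], [0, 0, 0], 0], [[0.045, 0, 0.129], [0, 0, 0], 0], [[0.049, 0, 0.129], [0, 0, 0], 0], [[0.053, 0, 0.129], [0, 0, 0], 0], [[0.057, 0, 0.129], [0, 0, 0], 0], [[0.061, 0, 0.129], [0, 0, 0], 0]]}}

```text
time_s: 8.9
tcp_pos: [0.4929, -0.296, 0.0213]
tool_rot: [-180.0, 0.0, 92.5]
force: [0.4, -2.1, 2.1]
width: 0.0426
```

Request:
{"op": "servo_tool", "data": {"motion": [[[0.004, 0, 0], [0, 0, 0], 0], [[0.008, 0, 0], [0, 0, 0], 0], [[0.012, 0, 0], [0, 0, 0], 0], [[0.016, 0, 0], [0, 0, 0], 0], [[0.02, 0, 0], [0, 0, 0], 0], [[0.024, 0, 0], [0, 0, 0], 0], [[0.028, 0, 0], [0, 0, 0], 0], [[0.032, 0, 0], [0, 0, 0], 0], [[0.036, 0, 0], [0, 0, 0], 0], [[0.04, 0, 0], [0, 0, 0], 0], [[0.044, 0, 0], [0, 0, 0], 0], [[0.048, 0, 0], [0, 0, 0], 0], [[0.052, 0, 0], [0, 0, 0], 0], [[0.056, 0, 0], [0, 0, 0], 0], [[0.06, 0, 0], [0, 0, 0], 0], [[0.064, 0, 0], [0, 0, 0], 0]]}}

```text
time_s: 10.5
tcp_pos: [0.4901, -0.232, 0.0213]
tool_rot: [-180.0, -0.0, 92.5]
force: [0.7, -2.9, 1.6]
width: 0.0426
```

```bash
python3 -c "
from h import *
where();go(-.055,-.1386,.02,90);c=snap('top','t4')
im=c['img'][160:240,215:400]; cv2.imwrite('pics/t4c.png',cv2.cvtColor(cv2.resize(im,None,fx=4.3,fy=4.3,interpolation=cv2.INTER_CUBIC),cv2.COLOR_RGB2BGR))"
```

```text
ledge -0.05590741446231971 -0.1641290326466284 0.021272304367680305 rot [-1.79998792e+02 -1.57497049e-03  9.25261780e+01] F [ 0.66347927 -2.90606059  1.5906488 ] 0.042633639472824704 10.5
t 10.5 world [ 0.48989799 -0.20646715  0.02      ] shift [0.0255 0.0009 0.0013] turn [-0.   -0.    0.03]
```

View pics/t4c.png

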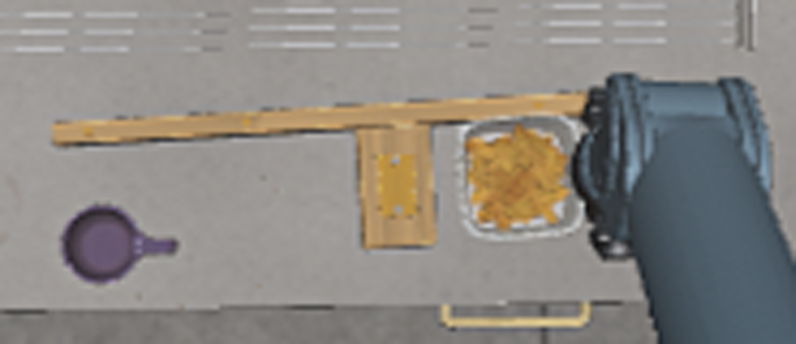

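The tub is square along the rail (columns 460–583). It has about 25 mm left to the divider side at column 436. I'll push on, then creep.

Request:
{"op": "servo_tool", "data": {"motion": [[[0.004, 0, 0], [0, 0, 0], 0], [[0.008, 0, 0], [0, 0, 0], 0], [[0.012, 0, 0], [0, 0, 0], 0], [[0.015, 0, 0], [0, 0, 0], 0], [[0.018, 0, 0], [0, 0, 0], 0], [[0.02, 0, 0], [0, 0, 0], 0], [[0.022, 0, 0], [0, 0, 0], 0], [[0.023, 0, 0], [0, 0, 0], 0], [[0.024, 0, 0], [0, 0, 0], 0]]}}

```text
time_s: 11.45
tcp_pos: [0.489, -0.2095, 0.0214]
tool_rot: [180.0, 0.1, 92.5]
force: [0.1, -6.7, 0.5]
width: 0.0429
```

Request:
{"op": "servo_tool", "data": {"motion": [[[0.001, 0, 0], [0, 0, 0], 0], [[0.002, 0, 0], [0, 0, 0], 0]]}}

```text
time_s: 11.65
tcp_pos: [0.4889, -0.2093, 0.0215]
tool_rot: [180.0, 0.2, 92.4]
force: [-0.8, -10.3, 1.3]
width: 0.0428
```

Request:
{"op": "servo_tool", "data": {"motion": [[[0.001, 0, 0], [0, 0, 0], 0], [[0.001, 0, 0], [0, 0, 0], 0]]}}

```text
time_s: 11.85
tcp_pos: [0.4888, -0.2092, 0.0216]
tool_rot: [180.0, 0.2, 92.3]
force: [-0.3, -10.7, 0.5]
width: 0.0427
```

Firm contact with the divider. I'll back off, lift and move clear before checking.

Request:
{"op": "servo_tool", "data": {"motion": [[[-0.004, 0, 0], [0, 0, 0], 0], [[-0.015, 0, 0], [0, 0, 0], 0], [[-0.035, 0, 0], [0, 0, 0], 0], [[-0.05, 0, -0.03], [0, 0, 0], 0], [[-0.07, 0, -0.07], [0, 0, 0], 0], [[-0.1, 0, -0.1], [0, 0, 0], 0], [[-0.13, 0, -0.13], [0, 0, 0], 0], [[-0.16, 0, -0.15], [0, 0, 0], 0], [[-0.19, 0, -0.16], [0, 0, 0], 0], [[-0.2, 0, -0.16], [0, 0, 0], 0]]}}

```text
time_s: 12.85
tcp_pos: [0.4975, -0.4095, 0.1828]
tool_rot: [179.9, 0.2, 92.3]
force: [0.4, -0.9, -0.4]
width: 0.0426
```

```bash
python3 -c "
from h import *
where();c=snap('top','t5')
im=c['img'][165:235,285:365]; im=cv2.resize(im,None,fx=8,fy=8,interpolation=cv2.INTER_CUBIC)
for d in (50,):
  k=[proj(c,np.r_[O+a*X+b*Y,.051]) for a,b in((0,-.03),(-.1,-.03),(-.1,-.13),(0,-.13))]
  for q in k: cv2.circle(im,(int((q[0]-285+.5)*8),int((q[1]-165+.5)*8)),3,(255,0,0),-1)
cv2.imwrite('pics/t5c.png',cv2.cvtColor(im,cv2.COLOR_RGB2BGR))"
```

```text
ledge -0.056266772942595925 -0.34176741746988337 0.18279410678232594 rot [1.79879626e+02 1.71724548e-01 9.23057962e+01] F [ 0.44190585 -0.91555009 -0.41752254] 0.04260389508601381 12.85
```

View pics/t5c.png

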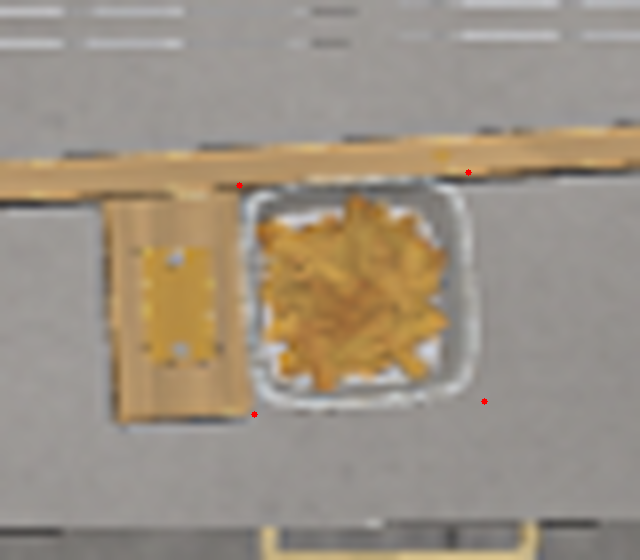

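The tub sits square in the corner. Its rim (columns 243–478, rows 178–408) matches the predicted touching square, shown by the red dots, with no visible gap at the rail or the divider. Last, I'll check the bystanders against the first picture and hand in.

```bash
python3 -c "
from h import *
a=cv2.imread('pics/top0.png').astype(int);b=cv2.imread('pics/t5.png').astype(int)
d=abs(a-b).max(2)
for n,(u,v,w,h) in dict(cup=(225,203,36,26),jar=(105,198,36,26),pad=(408,186,34,48)).items(): print(n,(d[v:v+h,u:u+w]>40).mean())
print(arm.sense()['time_s']); print(arm.job_done())"
```

```text
cup 0.0
jar 0.0
pad 0.22855392156862744
12.9
the job is handed in; nothing more can be done
None
```

View pics/t5.png

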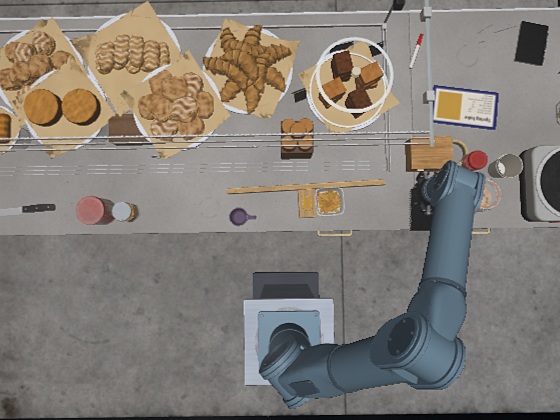

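The tub is in the corner to the right of the divider and the job is handed in, at 12.9 s on the robot's clock. I pushed it with two half-open fingers on its outside. The first push took it forward to the rail (about 6 N at contact). The second slid it along the rail to the divider (about 10 N at contact). I then backed the gripper off and lifted it clear.

**Tub:** in the last top view it sits square, with no visible gap at the rail or the divider. Finger positions at the two contacts put its centre about 50 mm from the rail, if it was touching, and roughly 82 mm from the ledge middle. The picture agrees to about 2 mm.

**Bystanders:** the cup and jar show no change from the first picture. The same check on the order pad failed, with 23% of its pixels changed. The full picture shows the raised gripper above and in front of the pad at that moment. The visible left edge of the pad is at its starting place, and the fingers never went near it at low height. I did not get an unobstructed view of the pad before handing in.

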